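Locate a weld nest on two dowels and an end stop

TASK

Pick up the aluminium weld nest, set it on the blue tooling plate clear of the pins, and push its long far edge flat against both dowel pins until you feel both take the load; then slide it along the pins until its end is home against the end stop. At the pins, and again at the stop, keep pressing for about half a second so that each pin, then the stop, takes some 5 to 15 N on top of the sliding drag, and never load a pin or the stop with more than 20 N. Leave the nest flat, flush against both pins and the stop, let go of it, and leave the other things on the bench where they are.

Things in the scene. Friction and masses are not known exactly. Their poses are not given: they have to be found in the camera images.
- nest: Loose aluminium weld nest, 0.38 to 0.72 kg: flange 100 (x) by 150 (y) by 14 mm with an upright hollow block 40 by 40 by 48 mm at its centre (62 mm high in all); the block is the grip. Origin: centre of its underside; z up, y along the long sides. Lies flat on the bench at first. Its sliding drag on the plate is unknown, about 2 to 10 N, and grows if the tool bears down on it while pushing.
- base: Fixed blue tooling plate 240 (x) by 280 (y) by 20 mm. Origin: centre of its underside, on the bench. The dowels stand towards +x (away from the robot), the end stop at -y. When home, the nest is parallel to the plate (half a turn about z also counts), its origin at x = +19 mm in this frame. A push to +x at y = 0 loads both pins alike; a push to -y at x = +19 mm is in line with the stop.
- dowel_left: Fixed steel dowel pin, 12 mm in diameter, standing 22 mm above the tooling plate, at (+75, +33) mm in the plate's frame. Origin: centre of its foot on the plate's top. The nest's long edge goes against its -x side.
- dowel_right: Fixed steel dowel pin like the other, at (+75, -33) mm in the plate's frame. Origin: centre of its foot on the plate's top.
- stop: Dark steel end stop block, rigid, 40 (x) by 24 (y) by 24 mm high, fixed on the plate, parallel to it, at x = +19 mm and between y = -107 and -87 mm in the plate's frame. Origin: centre of its underside, on the plate's top. The nest's short end goes against its +y face, 12 mm from its origin, so the home nest's origin is 87 mm to +y of this one.
- screwdriver: Loose screwdriver lying on the bench, a bystander. Origin: on its underside; handle to -x.
- carton: Loose closed cardboard box 100 by 70 by 60 mm, a bystander. Origin: centre of its underside.
- parts_tin: Loose round metal cup 70 mm across, 50 mm high, a bystander. Origin: centre of its underside.
Mind the look-alikes: they are no part of the job. What is shaped like the nest but green is not meant.

How it is judged:
By the outcome, as a careful person would: the job done as asked, in the order asked, and still so for the second after the job is handed in, with the robot touching nothing.
It also fails if it takes over 72 s, if anything falls off the work surface, if the arm or the gripper's body presses on something with over 40 N, if the wrist force passes 120 N, or if a joint passes its speed limit or range.

ROBOT

A 7-joint arm with a two-finger parallel gripper is mounted at the origin on the work surface. World frame = base frame: x ahead of the robot, y to its left, z up, the work surface at z = 0. Lengths are in m, angles in rad, forces in N, time in s.
With the tool pointing down it reaches from about 0.425 to 0.95 m from the base axis. Payload 4.7 kg.
Tool frame: the origin (TCP) lies between the finger pads; the fingertips stand 11 mm ahead of it and the grasp point (between the pads) lies 8 mm behind it; z points along the fingers, y is the line along which they close (so a half turn about z gives the same grasp; the last joint's range is limited). The gripper opens to 85 mm and grips with 20 to 120 N. Pads are 22 mm wide; open, the fingers measure 114 mm over their backs; the gripper's body (76 mm by 85 mm) begins 54 mm behind the grasp point. The pads swing forward as they close: fully open they stand 13 mm farther back than shut.
Start: joints at [1.136, 0.469, -0.049, 1.532, 0.024, 1.141, -0.082], TCP at [0.267, -0.62, 0.207] pointing down, gripper open.
Joint ranges: [-2.59, 2.59], [-0.33, 1.99], [-1.39, 1.29], [0.1, 2.45], [-1.04, 4.18], [0.21, 1.99], [-2.66, 2.66]. Speed limits (rad/s): [2.57, 2.57, 3.14, 3.14, 3.14, 3.14, 3.14].

INTERFACE

Orientations are given as a unit quaternion [x, y, z, w].
In Python, from station import arm gives the robot as it stands.
- The arm moves only by the tool move_arm, never from a script. Its argument "commands" is a list that holds one entry, the list of rows, each a list of 5 numbers: the shift along the world's x, y, z in m, then the turn about the world's z in degrees, then the gripper command: -1 is shut, 1 is fully open, values between are in proportion. A call has 1 to 20 rows; each row is the pose to reach, as a shift and turn from the pose commanded when the call began; what a row does not reach only later rows make up. A row lasts 1/12 s, in which the tool goes at most 41.7 mm and 7.16 degrees, less where a joint would pass 70% of its speed; a pose out of reach is approached as far as the arm can. A call with a gripper value outside its range is refused whole. The fingers move at their own pace and stop on an object; "squeeze" is the grip in N (left out, the last holds). Time passes only in rows, so rows that repeat a pose let the fingers close. It gives the time, the measured TCP pose, the force, the opening and the grip force at its end, in the units of the state.
- arm.sense(): the state, without advancing time (a new reading comes with each control period).
- arm.read_camera(name): name is "scene" or "side" or "wrist"; returns a dict with "img" (480x640x3 uint8, red, green, blue), "K" (3x3 intrinsics, pixels), "extrinsics" (4x4, takes a point from camera to world coordinates); the wrist camera has in their place "tool_from_camera" (4x4, takes a point from camera to tool coordinates, whose origin is the TCP and whose axes are the flange's). Camera axes: x right, y down, z forward; pixel columns grow to the right and rows downward; lengths in m; the calibration is good to about 2 mm. A picture is of the moment at which its call begins: read the wrist's pose just before it. There is no depth.
- arm.hand_in(): hands the job in; it is judged then, once.
The state is a dict: "t": time; "qpos": joint angles; "qvel": joint speeds; "effort": joint torques, N m; "position": TCP position; "tool_rot": TCP orientation; "contact_force": force on the tool from outside, world axes, zero at the start; "moment": the same for the moment, N m; "width": finger opening in m; "finger_force": force on a finger pad.
Only numpy, scipy, OpenCV 4.12 (cv2) and the standard library are available. Lean on these libraries where they do the work, as an engineer would, in place of code of your own. Each camera call takes 0.05 s, during which the arm holds its last target. There are 200 camera calls.

## Working session

There is one attempt and no reset: what is moved stays moved. The work goes in short steps, Python scripts to look and compute and a tool call to move; the robot and the scene stay as the last step left them, time stands still between calls to the robot, and variables do not carry over. Pictures are saved under pics/ and viewed, at most 10 in all, crops included, and the job is handed in when it is done.

Besides the shell and the picture viewer there is one more tool, called after "Emit:" as name(argument=value, ...), one argument or row to a line, values as JSON. move_arm: Moves the arm, as the interface text tells. Its arguments: {"type":"object","properties":{"commands":{"type":"array"},"squeeze":{"type":"number"}},"required":["commands"]}

```bash
mkdir -p pics
cat > h.py <<'E'
import numpy as np, cv2
from station import arm
from scipy.spatial.transform import Rotation as R
def snap(n,f):
    c=arm.read_camera(n); cv2.imwrite('pics/'+f,c['img'][:,:,::-1]); np.savez('pics/'+f+'.npz',K=c['K'],E=c.get('extrinsics',np.eye(4)),img=c['img']); return c
def ray(K,E,uv,z):
    d=E[:3,:3]@np.linalg.solve(K,[uv[0],uv[1],1.]); o=E[:3,3]; return o+d*(z-o[2])/d[2]
E
python3 - <<'E'
from h import *
for n in('scene','side'):
    c=snap(n,n+'0.png'); print(n,c['K'].tolist(),np.round(c['extrinsics'],3).tolist())
s=arm.sense();print({k:np.round(v,3).tolist() for k,v in s.items()})
E
```

```text
scene [[504.2053234701152, 0.0, 313.09257777346], [0.0, 504.2053234701152, 238.35622326540746], [0.0, 0.0, 1.0]] [[0.074, 0.751, -0.656, 1.353], [0.997, -0.059, 0.045, -0.02], [-0.005, -0.658, -0.753, 0.958], [0.0, 0.0, 0.0, 1.0]]
side [[561.1248811365535, 0.0, 323.66618958308806], [0.0, 561.1248811365535, 243.19903138510952], [0.0, 0.0, 1.0]] [[-0.837, -0.299, 0.459, -0.043], [-0.548, 0.438, -0.713, 1.025], [0.013, -0.848, -0.53, 0.793], [0.0, 0.0, 0.0, 1.0]]
{'t': 0.1, 'qpos': [1.136, 0.469, -0.049, 1.534, 0.024, 1.141, -0.082], 'qvel': [0.002, -0.002, 0.001, -0.002, -0.0, 0.0, 0.001], 'effort': [0.001, -51.152, -0.048, -23.839, 0.011, 0.004, 0.0], 'position': [0.266, -0.62, 0.206], 'tool_rot': [0.979, 0.202, -0.0, -0.001], 'contact_force': [-0.949, -0.133, 0.214], 'moment': [-0.005, -0.005, 0.012], 'finger_force': 0.0, 'width': 0.085}
```

View pics/scene0.png

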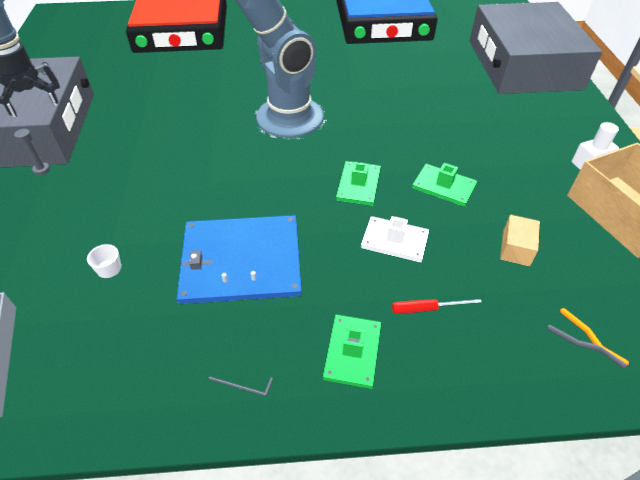

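View pics/side0.png

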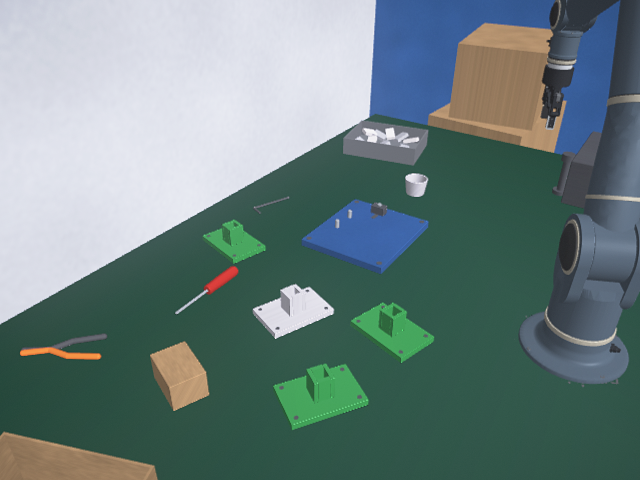

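The nest is the whitish part at scene (396,238) and side (293,308). The plate is at scene (240,258), with dowels at (224,277) and (253,275) and the stop at (196,259). Next I measure the corners.

Run:
```python
from h import *
out=[]
for n,box in(('scene',[(355,205,440,270),(170,205,310,310)]),('side',[(245,275,340,345),(295,190,440,280)])):
    d=np.load(f'pics/{n}0.png.npz');im=d['img'];K,E=d['K'],d['E']
    for k,(x0,y0,x1,y1) in enumerate(box):
        c=im[y0:y1,x0:x1]; h=cv2.cvtColor(c,cv2.COLOR_RGB2HSV)
        m=((h[...,1]<70)&(h[...,2]>110)) if k==0 else ((h[...,0]>98)&(h[...,0]<125)&(h[...,1]>120))
        m=cv2.morphologyEx(m.astype(np.uint8),cv2.MORPH_CLOSE,np.ones((5,5)))
        ct=max(cv2.findContours(m,0,1)[0],key=cv2.contourArea)
        hull=cv2.convexHull(ct); p=cv2.approxPolyDP(hull,2.0,True)[:,0]+[x0,y0]
        for q in p: print(n,'nest' if k==0 else 'plate',q,np.round(ray(K,E,q,.014 if k==0 else .02)[:2],4), np.round(ray(K,E,q,0)[:2],4),np.round(ray(K,E,q,.062)[:2],4))
        out.append(cv2.resize(c,(400,300),interpolation=cv2.INTER_CUBIC))
        
v=np.vstack([np.hstack(out[:2]),np.hstack(out[2:])]);cv2.imwrite('pics/crops.png',v[:,:,::-1])
```

```text
scene nest [370 217] [0.4696 0.1877] [0.4565 0.1908] [0.5145 0.1772]
scene nest [396 216] [0.4713 0.2551] [0.4582 0.2592] [0.5161 0.2411]
scene nest [428 229] [0.5224 0.3273] [0.5101 0.3324] [0.5646 0.3096]
scene nest [421 261] [0.6227 0.2877] [0.6119 0.2922] [0.6598 0.272 ]
scene nest [362 248] [0.5715 0.1529] [0.5599 0.1554] [0.6112 0.1441]
scene nest [361 243] [0.5554 0.1526] [0.5435 0.1552] [0.5959 0.1438]
scene plate [295 215] [ 0.453  -0.0048] [ 0.4338 -0.0045] [ 0.4933 -0.0055]
scene plate [301 295] [ 0.7027 -0.0039] [ 0.6889 -0.0036] [ 0.7318 -0.0046]
scene plate [177 302] [ 0.7002 -0.2805] [ 0.6863 -0.286 ] [ 0.7294 -0.2688]
scene plate [187 221] [ 0.4525 -0.2806] [ 0.4333 -0.2861] [ 0.4928 -0.2689]
side nest [333 308] [0.4654 0.192 ] [0.4745 0.1771] [0.434  0.2434]
side nest [332 314] [0.456  0.2108] [0.465  0.1962] [0.4252 0.2611]
side nest [276 338] [0.5098 0.3409] [0.5198 0.3286] [0.4757 0.3831]
side nest [253 313] [0.6004 0.3045] [0.6119 0.2915] [0.5607 0.3489]
side nest [253 308] [0.6114 0.291 ] [0.6231 0.2778] [0.571  0.3363]
side nest [280 289] [0.6043 0.2017] [0.6159 0.1869] [0.5644 0.2525]
side nest [293 284] [0.5909 0.169 ] [0.6023 0.1536] [0.5518 0.2218]
side nest [309 286] [0.5555 0.1545] [0.5662 0.1388] [0.5186 0.2081]
side plate [302 238] [ 0.6864 -0.0037] [ 0.7053 -0.0303] [0.6467 0.0523]
side plate [354 199] [ 0.6865 -0.2729] [ 0.7054 -0.3065] [ 0.6468 -0.2023]
side plate [428 221] [ 0.449  -0.2761] [ 0.4618 -0.3098] [ 0.4223 -0.2053]
side plate [427 227] [ 0.4375 -0.2439] [ 0.45   -0.2767] [ 0.4114 -0.1749]
side plate [381 273] [0.4377 0.0209] [ 0.4501 -0.0051] [0.4115 0.0755]
side plate [304 246] [0.6595 0.0257] [ 6.777e-01 -2.000e-04] [0.6213 0.08  ]
```

View pics/crops.png

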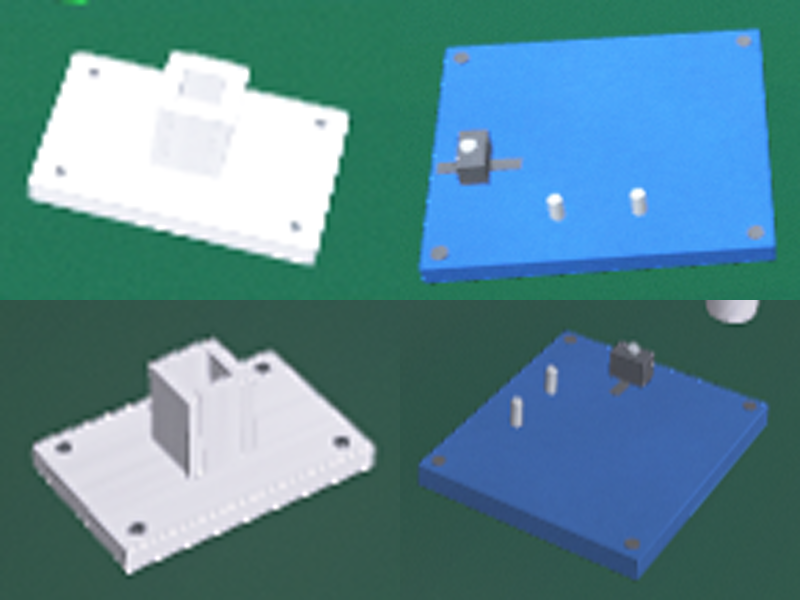

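The nest centre is about (0.539, 0.241), with yaw about -21°. The plate centre is about (0.569, -0.142), with yaw about 0°. I'll hover over the plate for a close look, turning towards the grasp yaw on the way.

Emit:
move_arm(
  commands=[
    [[0.03,0.03,0.03,7,1],[0.06,0.06,0.06,14,1],[0.09,0.09,0.09,21,1],[0.11,0.12,0.12,28,1],[0.13,0.15,0.12,35,1],[0.15,0.18,0.12,42,1],[0.17,0.21,0.12,49,1],[0.19,0.24,0.12,56,1],[0.21,0.27,0.12,63,1],[0.23,0.3,0.12,70,1],[0.25,0.33,0.12,77,1],[0.27,0.36,0.12,84,1],[0.28,0.39,0.12,91,1],[0.29,0.42,0.12,98,1],[0.3,0.45,0.12,105,1],[0.3,0.47,0.12,112,1],[0.3,0.48,0.12,119,1],[0.3,0.48,0.12,126,1],[0.3,0.48,0.12,133,1],[0.3,0.48,0.12,135.7,1]],
  ],
)

```text
t: 1.77
position: [0.5662, -0.1399, 0.3262]
tool_rot: [0.18, 0.984, 0.0, -0.001]
contact_force: [-0.3, -0.1, -0.5]
width: 0.0855
finger_force: 0.0
```

Run:
```python
from h import *
s=arm.sense();c=arm.read_camera('wrist')
print({k:np.round(v,3).tolist() for k,v in s.items()})
T=np.eye(4);T[:3,:3]=R.from_quat(s['tool_rot']).as_matrix();T[:3,3]=s['position'];E=T@c['tool_from_camera']
np.savez('pics/w1.npz',K=c['K'],E=E,img=c['img']);cv2.imwrite('pics/w1.png',c['img'][:,:,::-1]);print(np.round(E,3))
```

```text
{'t': 1.767, 'qpos': [0.706, 0.312, -0.697, 1.56, 0.203, 1.344, 1.196], 'qvel': [0.072, 0.02, -0.086, -0.006, 0.032, 0.008, 0.451], 'effort': [-0.722, -38.755, -5.126, -24.984, -0.027, 0.001, 0.01], 'position': [0.566, -0.14, 0.326], 'tool_rot': [0.18, 0.984, 0.0, -0.001], 'contact_force': [-0.283, -0.106, -0.493], 'moment': [0.015, 0.036, -0.026], 'finger_force': 0.0, 'width': 0.085}
[[ 0.354  0.893  0.277  0.495]
 [ 0.935 -0.338 -0.106 -0.112]
 [-0.001  0.297 -0.955  0.493]
 [ 0.     0.     0.     1.   ]]
```

View pics/w1.png

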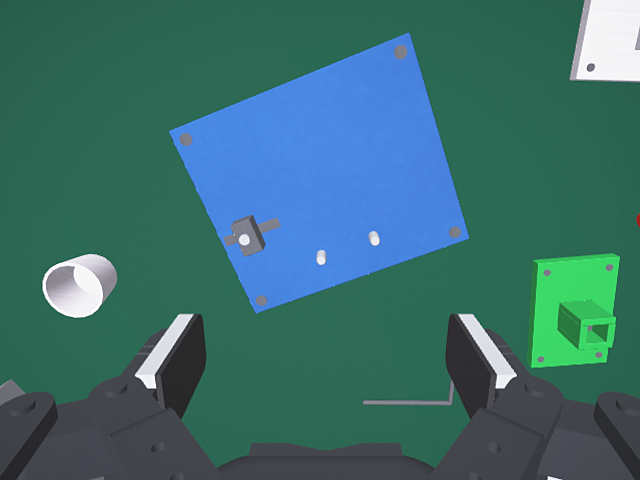

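The wrist view shows the whole plate, with corners at (409,34), (170,130), (257,313) and (468,238). The dowels are at (321,257) and (375,238), and the stop is at (247,236). I'll measure from a settled picture.

Run:
```python
from h import *
for i in range(3):
    s=arm.sense();c=arm.read_camera('wrist')
T=np.eye(4);T[:3,:3]=R.from_quat(s['tool_rot']).as_matrix();T[:3,3]=s['position'];E=T@c['tool_from_camera'];K=c['K']
im=c['img'];h=cv2.cvtColor(im,cv2.COLOR_RGB2HSV)
m=((h[...,0]>98)&(h[...,0]<125)&(h[...,1]>120)).astype(np.uint8)
m=cv2.morphologyEx(m,cv2.MORPH_CLOSE,np.ones((25,25)))
ct=max(cv2.findContours(m,0,1)[0],key=cv2.contourArea)
P=np.array([ray(K,E,p,.02)[:2] for p in ct[:,0]+0.])
r=cv2.minAreaRect((P*1000).astype(np.float32));print('plate',r)
for q in cv2.approxPolyDP(cv2.convexHull(ct),4,True)[:,0]:print(q,np.round(ray(K,E,q,.02)[:2],4))
# edges by line fit
ctr=np.array(r[0])/1000
for ax,sg in((0,1),(0,-1),(1,1),(1,-1)):
    d=P-ctr; half=[.12,.14][ax]; oth=[.14,.12][ax]
    q=P[(abs(d[:,ax]-sg*half)<.012)&(abs(d[:,1-ax])<oth-.02)]
    f=np.polyfit(q[:,1-ax]-ctr[1-ax],q[:,ax],1);print('edge',ax,sg,np.round(f,4),len(q))
# dowel tops/feet, stop
sub=im[205:275,300:400];hs=h[205:275,300:400]
w=((hs[...,1]<80)&(hs[...,2]>120)).astype(np.uint8);n,l,st,ce=cv2.connectedComponentsWithStats(w)
for i in range(1,n):
    if st[i,4]>15:
        u=ce[i]+[300,205];print('dowel',u,st[i],np.round(ray(K,E,u,.031)[:2],4))
dk=((h[205:265,215:290,1]<90)&(h[205:265,215:290,2]<130)).astype(np.uint8)
c2=max(cv2.findContours(dk,0,1)[0],key=cv2.contourArea)+[215,205]
for z in(.02,.044):print('stop',z,cv2.minAreaRect(np.float32([ray(K,E,p,z)[:2]*1000 for p in c2[:,0]])))
# white nest visible in the wrist?
np.savez('pics/w2.npz',K=K,E=E,img=im)
print(np.round(s['position'],4),s['tool_rot'],s['contact_force'])
```

```text
plate ((572.4044799804688, -143.0786590576172), (239.69656372070312, 279.14459228515625), 0.13648973405361176)
[408  32] [ 0.4535 -0.0047]
[469 237] [ 0.691  -0.0045]
[257 313] [ 0.6918 -0.2811]
[169 132] [ 0.4538 -0.2818]
edge 0 1 [-0.0026  0.6916] 185
edge 0 -1 [-0.0024  0.453 ] 207
edge 1 1 [ 0.0023 -0.004 ] 172
edge 1 -1 [ 0.0024 -0.282 ] 152
dowel [374.640625 237.578125] [ 69  26  12  14 128] [ 0.6475 -0.1097]
dowel [321.8852459  256.86885246] [ 17  45  10  15 122] [ 0.6476 -0.1757]
stop 0.02 ((590.6273193359375, -239.2366485595703), (46.04880142211914, 22.837949752807617), 25.4190673828125)
stop 0.044 ((585.8035888671875, -232.8023681640625), (43.714256286621094, 21.680145263671875), 25.4190673828125)
[ 0.5662 -0.1403  0.3263] [ 1.83456821e-01  9.83027662e-01  1.00414966e-04 -4.47530230e-04] [ 0.51209549 -0.19795228 -0.1969547 ]
```

The plate centre is (0.5723, -0.143) with yaw about +0.1°. The dowel positions agree with that to within 1 mm. Next I go above the nest and refine its pose.

Emit:
move_arm(
  commands=[
    [[-0.002,0.04,0,0,1],[-0.005,0.08,0,0,1],[-0.008,0.12,0,0,1],[-0.011,0.16,0,0,1],[-0.014,0.2,0,0,1],[-0.017,0.24,0,0,1],[-0.02,0.28,0,0,1],[-0.023,0.32,0,0,1],[-0.026,0.36,0,0,1],[-0.027,0.381,0,0,1],[-0.027,0.381,0,0,1],[-0.027,0.381,0,0,1],[-0.027,0.381,0,0,1]],
  ],
)

```text
t: 3.05
position: [0.54, 0.2395, 0.3264]
tool_rot: [0.184, 0.983, -0.001, 0.0]
contact_force: [-0.1, -0.1, -0.2]
width: 0.0853
finger_force: 0.0
```

Run:
```python
from h import *
for i in range(2):
    s=arm.sense();c=arm.read_camera('wrist')
T=np.eye(4);T[:3,:3]=R.from_quat(s['tool_rot']).as_matrix();T[:3,3]=s['position'];E=T@c['tool_from_camera'];K=c['K']
im=c['img'];h=cv2.cvtColor(im,cv2.COLOR_RGB2HSV)
m=((h[...,1]<60)&(h[...,2]>130)).astype(np.uint8);m[310:]=0
m=cv2.morphologyEx(m,cv2.MORPH_CLOSE,np.ones((15,15)))
ct=max(cv2.findContours(m,0,1)[0],key=cv2.contourArea)
for z in(0,.014,):print(z,cv2.minAreaRect(np.float32([ray(K,E,p,z)[:2]*1000 for p in ct[:,0]])))
for q in cv2.approxPolyDP(ct,3,True)[:,0]:print(q,np.round(ray(K,E,q,.014)[:2],4))
print(s['position'],s['tool_rot'],s['qpos'])
cv2.imwrite('pics/w3.png',im[:,:,::-1])
```

```text
0 ((543.4201049804688, 239.70053100585938), (154.89938354492188, 104.53008270263672), 67.69361877441406)
0.014 ((541.318603515625, 240.48391723632812), (150.50474548339844, 101.56446075439453), 67.69361877441406)
[261 136] [0.4685 0.1893]
[265 221] [0.5606 0.1538]
[389 222] [0.6153 0.2914]
[394 137] [0.5236 0.3282]
[0.54020107 0.23894129 0.32645385] [ 1.84191532e-01  9.82890182e-01 -6.02614816e-04  8.02865938e-05] [ 0.12993011  0.35679661 -0.83019091  1.53879771  0.26744267  1.36460382
  0.47624881]
```

View pics/w3.png

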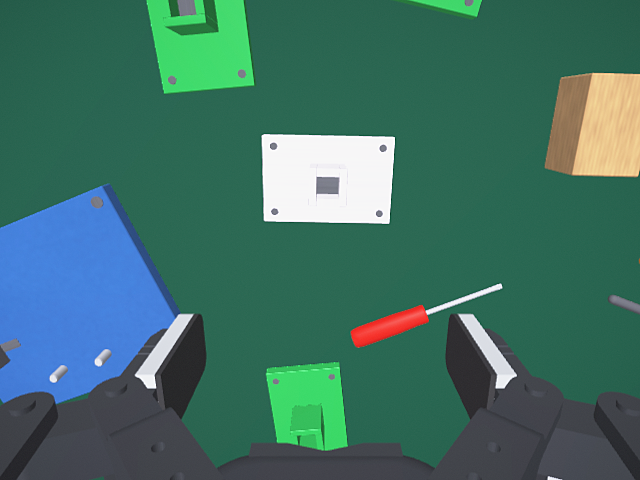

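The picture shows the nest centred at pixel (328,179), which gives a centre of (0.542, 0.2407) and a long axis at 68.3°. Next I descend and grip.

Emit:
move_arm(
  commands=[
    [[0.001,0.001,-0.04,-0.5,1],[0.002,0.002,-0.08,-0.5,1],[0.002,0.002,-0.12,-0.5,1],[0.002,0.002,-0.16,-0.5,1],[0.002,0.002,-0.2,-0.5,1],[0.002,0.002,-0.23,-0.5,1],[0.002,0.002,-0.25,-0.5,1],[0.002,0.002,-0.27,-0.5,1],[0.002,0.002,-0.28,-0.5,1],[0.002,0.002,-0.288,-0.5,1],[0.002,0.002,-0.292,-0.5,1],[0.002,0.002,-0.292,-0.5,1],[0.002,0.002,-0.292,-0.5,1]],
  ],
  squeeze=60,
)

```text
t: 4.23
position: [0.5422, 0.243, 0.0357]
tool_rot: [0.187, 0.982, 0.0, 0.001]
contact_force: [0.8, 0.6, -0.7]
width: 0.0857
finger_force: 0.0
```

Emit:
move_arm(
  commands=[
    [[0,0,0,0,0.4],[0,0,0,0,0.2],[0,0,0,0,0.0],[0,0,0,0,-0.5],[0,0,0,0,-1],[0,0,0,0,-1],[0,0,0,0,-1],[0,0,0,0,-1],[0,0,0,0,-1],[0,0,0,0,-1],[0,0,0,0,-1],[0,0,0,0,-1]],
  ],
)

```text
t: 5.23
position: [0.544, 0.2464, 0.0374]
tool_rot: [0.186, 0.982, 0.004, 0.003]
contact_force: [1.9, 3.1, 6.3]
width: 0.0001
finger_force: 3.3
```

Run:
```python
from h import *
s=arm.sense();print({k:np.round(v,4).tolist() for k,v in s.items()})
```

```text
{'t': 5.2333, 'qpos': [0.0002, 0.6362, -0.6821, 1.8478, 0.5263, 0.8365, 0.2495], 'qvel': [0.0016, -0.0004, -0.0004, 0.0007, -0.0007, 0.0017, 0.0015], 'effort': [1.3737, -44.0128, -6.4176, -13.3525, 0.1703, 1.08, 0.0007], 'position': [0.544, 0.2464, 0.0374], 'tool_rot': [0.1865, 0.9825, 0.0036, 0.0025], 'contact_force': [1.9446, 3.0909, 6.3046], 'moment': [0.7486, -0.3584, -0.0076], 'finger_force': 3.2671, 'width': 0.0001}
```

Run:
```python
from h import *
a=snap('side','s1.png')['img'][200:380,180:420];b=snap('wrist','w4.png')['img']
v=np.hstack([cv2.resize(a,(400,300)),cv2.resize(b,(400,300))]);cv2.imwrite('pics/v1.png',v[:,:,::-1])
```

```text
(no output)
```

View pics/v1.png

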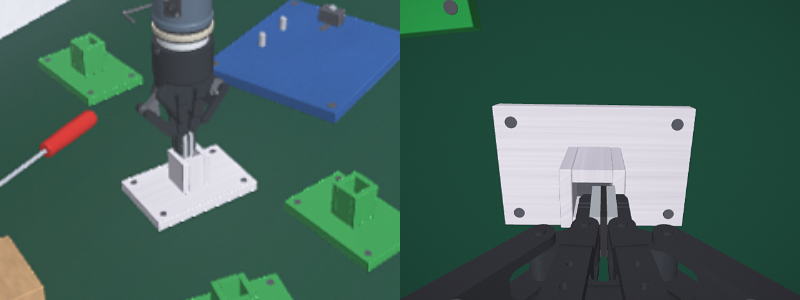

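Run:
```python
from h import *
a=cv2.imread('pics/s1.png')[255:345,240:350];b=cv2.imread('pics/w4.png')[140:370,390:570] if 0 else cv2.imread('pics/w4.png')
b=b[200:420,120:400]
w3=cv2.imread('pics/w3.png')[125:235,250:405]
snap('scene','c1.png');c=cv2.imread('pics/c1.png')[190:275,345:450]
r=lambda i:cv2.resize(i,(400,300),interpolation=cv2.INTER_CUBIC)
cv2.imwrite('pics/v2.png',np.vstack([np.hstack([r(a),r(b)]),np.hstack([r(c),r(w3)])]))
```

```text
(no output)
```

View pics/v2.png

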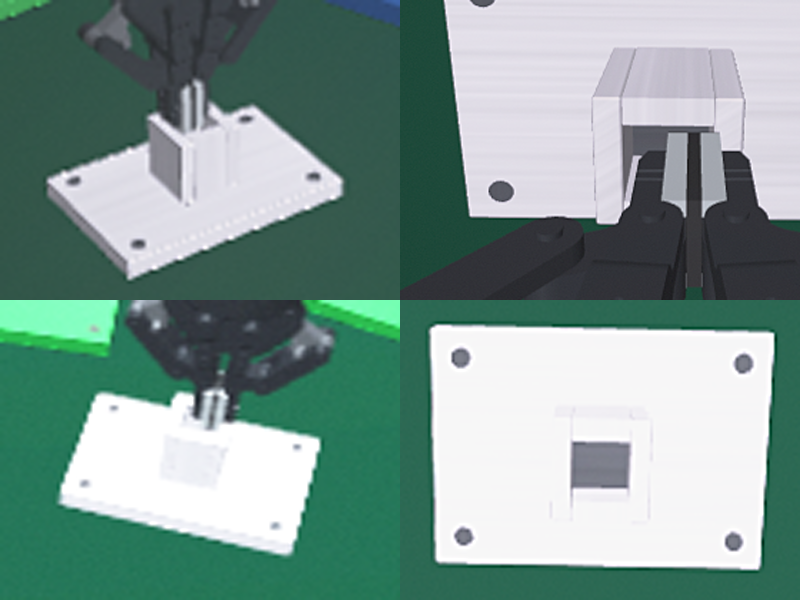

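The fingers shut to zero and sit in the block's hollow, so they did not grip the walls. I'll lift straight out and check.

Emit:
move_arm(
  commands=[
    [[0,0,0.003,0,-1],[0,0,0.006,0,-1],[0,0,0.01,0,-1],[0,0,0.015,0,-1],[0,0,0.02,0,-1]],
  ],
)

```text
t: 5.8
position: [0.5413, 0.2424, 0.0549]
tool_rot: [0.187, 0.982, -0.0, -0.0]
contact_force: [-1.5, -0.4, -0.8]
width: 0.0004
finger_force: 0.0
```

Run:
```python
from h import *
snap('side','s2.png')
a=cv2.imread('pics/s1.png')[255:345,240:350].astype(int);b=cv2.imread('pics/s2.png')[255:345,240:350].astype(int)
print(abs(a-b).max(2)[50:].mean(), abs(a-b).max(2)[:30].mean())
s=arm.sense();print({k:np.round(s[k],4).tolist() for k in('position','contact_force','moment','width','tool_rot')})
```

```text
0.9734090909090909 8.496666666666666
{'position': [0.542, 0.2429, 0.0561], 'contact_force': [0.3233, 0.2862, -0.6441], 'moment': [-0.0547, -0.0475, -0.0283], 'width': -0.0, 'tool_rot': [0.187, 0.9824, 0.0003, 0.0006]}
```

Emit:
move_arm(
  commands=[
    [[0,0,0.025,0,-1],[0,0,0.045,0,-1],[0,0,0.06,0,1],[0,0,0.06,0,1],[0,0,0.06,0,1],[0,0,0.06,0,1],[0,0,0.06,0,1],[0,0,0.06,0,1],[0,0,0.04,0,1],[0,0,0.015,0,1],[0,0,-0.005,0,1],[0,0,-0.016,0,1],[0,0,-0.022,0,1],[0,0,-0.022,0,1],[0,0,-0.022,0,1]],
  ],
  squeeze=30,
)

```text
t: 7.1
position: [0.5418, 0.2433, 0.0331]
tool_rot: [0.187, 0.982, 0.0, 0.0]
contact_force: [-0.5, -0.1, -0.1]
width: 0.0858
finger_force: 0.0
```

Emit:
move_arm(
  commands=[
    [[0,0,0,0,0.5],[0,0,0,0,0.3],[0,0,0,0,0.15],[0,0,0,0,0.1],[0,0,0,0,0.05],[0,0,0,0,0.05],[0,0,0,0,0.05]],
  ],
)

```text
t: 7.68
position: [0.5415, 0.2423, 0.0328]
tool_rot: [0.187, 0.982, -0.0, 0.0]
contact_force: [-0.4, -1.5, 1.0]
width: 0.0447
finger_force: 0.8
```

Emit:
move_arm(
  commands=[
    [[0,0,0,0,0.0],[0,0,0,0,-0.05],[0,0,0,0,-0.1],[0,0,0,0,-0.1],[0,0,0,0,-0.1]],
  ],
)

```text
t: 8.1
position: [0.541, 0.2412, 0.0326]
tool_rot: [0.187, 0.982, -0.002, -0.0]
contact_force: [-3.3, -4.5, 5.1]
width: 0.0389
finger_force: 23.8
```

Run:
```python
from h import *
a=snap('side','s3.png')['img'][230:350,220:380];b=snap('wrist','w5.png')['img'][200:480,100:470]
v=np.hstack([cv2.resize(a,(400,300)),cv2.resize(b,(400,300))]);cv2.imwrite('pics/v3.png',v[:,:,::-1])
s=arm.sense();print({k:np.round(s[k],4).tolist() for k in('position','contact_force','moment','width','tool_rot')})
```

```text
{'position': [0.5409, 0.2412, 0.0326], 'contact_force': [-2.3205, -4.7864, 4.2861], 'moment': [-1.0904, 0.5709, -0.0366], 'width': 0.039, 'tool_rot': [0.1874, 0.9823, -0.0016, -0.0005]}
```

View pics/v3.png

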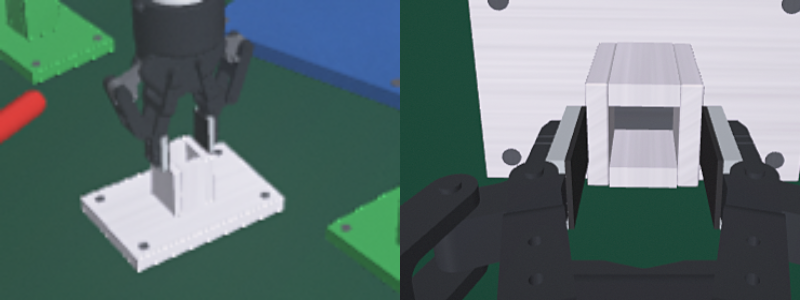

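It now grips at 39 mm, but high on the block and about 3 mm off-centre. I'll open slightly, re-centre, go 8 mm deeper and close again.

Emit:
move_arm(
  commands=[
    [[0,0,0,0,0.1],[0,0,0,0,0.3],[-0.001,-0.003,0,0,0.4],[-0.001,-0.003,-0.003,0,0.4],[-0.001,-0.003,-0.006,0,0.4],[-0.001,-0.003,-0.008,0,0.4],[-0.001,-0.003,-0.008,0,0.4],[-0.001,-0.003,-0.008,0,0.4]],
  ],
  squeeze=60,
)

```text
t: 8.87
position: [0.5404, 0.2399, 0.0244]
tool_rot: [0.187, 0.982, 0.0, -0.0]
contact_force: [-0.2, 0.2, 0.4]
width: 0.0598
finger_force: 0.0
```

Emit:
move_arm(
  commands=[
    [[0,0,0,0,0.3],[0,0,0,0,0.2],[0,0,0,0,0.1],[0,0,0,0,0.0],[0,0,0,0,-0.05],[0,0,0,0,-0.1],[0,0,0,0,-0.15],[0,0,0,0,-0.15],[0,0,0,0,-0.15]],
  ],
)

```text
t: 9.62
position: [0.5412, 0.2411, 0.0256]
tool_rot: [0.187, 0.982, 0.001, 0.001]
contact_force: [0.8, 3.0, 5.7]
width: 0.0384
finger_force: 61.2
```

Run:
```python
from h import *
s=arm.sense();print({k:np.round(s[k],4).tolist() for k in('position','contact_force','moment','width','tool_rot','finger_force')})
```

```text
{'position': [0.5412, 0.2411, 0.0256], 'contact_force': [0.8187, 3.0411, 5.7457], 'moment': [0.6899, -0.0552, -0.1065], 'width': 0.0384, 'tool_rot': [0.1868, 0.9824, 0.0012, 0.0007], 'finger_force': 61.1604}
```

Emit:
move_arm(
  commands=[
    [[0,0,0.004,0,-0.15],[0,0,0.01,0,-0.15],[0,0,0.02,0,-0.15],[0,0,0.04,0,-0.15],[0,0,0.06,0,-0.15],[0,0,0.08,0,-0.15],[0,0,0.09,0,-0.15],[0,0,0.09,0,-0.15],[0,0,0.09,0,-0.15]],
  ],
)

```text
t: 10.37
position: [0.5402, 0.2391, 0.1145]
tool_rot: [0.187, 0.982, -0.0, -0.0]
contact_force: [-0.2, 0.4, -6.4]
width: 0.0385
finger_force: 61.8
```

Run:
```python
from h import *
a=snap('side','s4.png')['img'][200:350,190:390];b=snap('wrist','w6.png')['img']
v=np.hstack([cv2.resize(a,(400,300)),cv2.resize(b,(400,300))]);cv2.imwrite('pics/v4.png',v[:,:,::-1])
s=arm.sense();print({k:np.round(s[k],4).tolist() for k in('position','contact_force','moment','width','tool_rot','finger_force')})
```

```text
{'position': [0.5394, 0.2387, 0.1132], 'contact_force': [0.3333, 0.6281, -6.8166], 'moment': [-0.0715, -0.0394, -0.014], 'width': 0.0385, 'tool_rot': [0.187, 0.9824, -0.0012, -0.0012], 'finger_force': 61.7991}
```

View pics/v4.png

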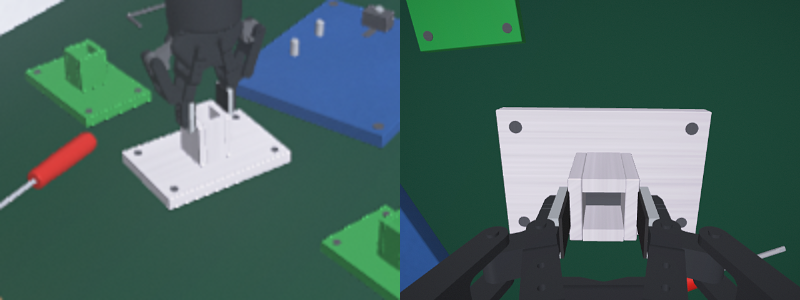

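The nest hangs level in the gripper, centred at about pixel (604,170) of the half-scale wrist view, and weighs about 6.5 N. I'll carry it over the plate.

Emit:
move_arm(
  commands=[
    [[0.002,-0.015,0.005,1,-0.15],[0.004,-0.04,0.01,3,-0.15],[0.007,-0.07,0.01,5,-0.15],[0.01,-0.1,0.01,7,-0.15],[0.013,-0.13,0.01,9,-0.15],[0.016,-0.16,0.01,11,-0.15],[0.019,-0.19,0.01,13,-0.15],[0.022,-0.22,0.01,15,-0.15],[0.025,-0.25,0.01,17,-0.15],[0.028,-0.28,0.01,19,-0.15],[0.031,-0.31,0.01,20,-0.15],[0.034,-0.34,0.01,21,-0.15],[0.035,-0.36,0.01,21.7,-0.15],[0.035,-0.37,0.01,21.7,-0.15],[0.035,-0.377,0.01,21.7,-0.15],[0.035,-0.377,0.01,21.7,-0.15],[0.035,-0.377,0.01,21.7,-0.15],[0.035,-0.377,0.01,21.7,-0.15]],
  ],
  squeeze=70,
)

```text
t: 11.97
position: [0.5755, -0.1347, 0.1247]
tool_rot: [-0.003, 1.0, 0.001, -0.0]
contact_force: [0.3, 0.7, -5.8]
width: 0.0374
finger_force: 71.9
```

```bash
cat > m.py <<'E'
from h import *
def nest(bottom_off=.0256):
    for i in range(2): s=arm.sense();c=arm.read_camera('wrist')
    T=np.eye(4);T[:3,:3]=R.from_quat(s['tool_rot']).as_matrix();T[:3,3]=s['position'];E=T@c['tool_from_camera'];K=c['K']
    im=c['img'];h=cv2.cvtColor(im,cv2.COLOR_RGB2HSV)
    m=((h[...,1]<60)&(h[...,2]>130)).astype(np.uint8)
    m=cv2.morphologyEx(m,cv2.MORPH_CLOSE,np.ones((9,9)))
    n,l,st,ce=cv2.connectedComponentsWithStats(m);i=1+np.argmax(st[1:,4]);m=(l==i)
    z=s['position'][2]-bottom_off+.014
    ys,xs=np.nonzero(m); x0,x1,y0=xs.min(),xs.max(),ys.min()
    P=[]
    for x in range(x0+25,x1-25): 
        col=np.nonzero(m[:,x])[0]
        P.append(ray(K,E,(x,col[0]),z)[:2])
    P=np.array(P);f=np.polyfit(P[:,1],P[:,0],1);r=P[:,0]-np.polyval(f,P[:,1]);k=abs(r)<.001;f=np.polyfit(P[k,1],P[k,0],1)
    yaw=np.degrees(np.arctan(-f[0]))
    Lp,Rp=[],[]
    for y in range(y0+20,y0+90):
        row=np.nonzero(m[y])[0];Lp.append(ray(K,E,(row[0],y),z)[:2]);Rp.append(ray(K,E,(row[-1],y),z)[:2])
    Lp,Rp=np.array(Lp),np.array(Rp)
    yc=(np.median(Lp[:,1])+np.median(Rp[:,1]))/2
    xfar=np.polyval(f,yc)
    print('near-edge x %.4f -> cx %.4f, yc %.4f len %.4f yaw %.2f'%(xfar,xfar+.05,yc,np.median(Rp[:,1])-np.median(Lp[:,1]),yaw))
    q=s['tool_rot'];print('tcp',np.round(s['position'],4),'tooly',np.degrees(2*np.arctan2(q[1],q[0]))-90,np.round(s['contact_force'],2),np.round(s['moment'],3),s['t'])
    cv2.imwrite('pics/n_%.2f.png'%s['t'],im[:,:,::-1]);return m,c,E
if __name__=='__main__':nest()
E
python3 m.py
```

```text
near-edge x 0.5251 -> cx 0.5751, yc -0.1343 len 0.1485 yaw -0.18
tcp [ 0.5755 -0.1348  0.1248] tooly 90.33698146993694 [-0.75 -0.04 -6.11] [ 0.004 -0.047  0.009] 12.0167
```

Emit:
move_arm(
  commands=[
    [[0,0,-0.02,0,-0.15],[0,0,-0.04,0,-0.15],[0,0,-0.055,0,-0.15],[0,0,-0.065,0,-0.15],[0,0,-0.072,0,-0.15],[0,0,-0.075,0,-0.15],[0,0,-0.075,0,-0.15],[0,0,-0.075,0,-0.15]],
  ],
)

```text
t: 12.73
position: [0.5763, -0.137, 0.0505]
tool_rot: [-0.001, 1.0, 0.0, 0.001]
contact_force: [-0.1, -0.6, -6.9]
width: 0.0379
finger_force: 71.9
```

Emit:
move_arm(
  commands=[
    [[0,0,-0.001,0,-0.15],[0,0,-0.002,0,-0.15],[0,0,-0.003,0,-0.15],[0,0,-0.003,0,-0.15],[0,0,-0.003,0,-0.15]],
  ],
)

```text
t: 13.15
position: [0.5755, -0.1373, 0.0468]
tool_rot: [-0.001, 1.0, -0.0, -0.0]
contact_force: [-0.3, 0.2, -6.8]
width: 0.038
finger_force: 71.9
```

```bash
python3 m.py
```

```text
near-edge x 0.5251 -> cx 0.5751, yc -0.1367 len 0.1484 yaw -0.36
tcp [ 0.5755 -0.1372  0.0468] tooly 90.14917576139896 [ 0.    0.06 -6.84] [ 0.002  0.086 -0.011] 13.2
```

Emit:
move_arm(
  commands=[
    [[0,0,-0.0005,0.3,-0.15],[0,0,-0.001,0.3,-0.15],[0,0,-0.001,0.3,-0.15],[0,0,-0.001,0.3,-0.15]],
  ],
)

```text
t: 13.58
position: [0.5755, -0.1372, 0.0459]
tool_rot: [-0.004, 1.0, -0.0, 0.0]
contact_force: [-0.7, -0.5, -3.7]
width: 0.0378
finger_force: 72.1
```

Emit:
move_arm(
  commands=[
    [[0,0,-0.0005,0,-0.15],[0,0,-0.0005,0,-0.15],[0,0,-0.0005,0,-0.15]],
  ],
)

```text
t: 13.83
position: [0.5756, -0.1373, 0.0457]
tool_rot: [-0.004, 1.0, -0.0, 0.0]
contact_force: [-2.4, -1.3, 0.8]
width: 0.038
finger_force: 72.8
```

```bash
python3 m.py
```

```text
near-edge x 0.5252 -> cx 0.5752, yc -0.1367 len 0.1485 yaw -0.06
tcp [ 0.5756 -0.1373  0.0457] tooly 90.44032129269391 [-3.18 -2.    1.67] [0.17  0.609 0.076] 13.8833
```

It is down on the plate. I'll slide it towards the pins, slowly near the end.

Emit:
move_arm(
  commands=[
    [[0.002,0,0.0002,0,-0.15],[0.004,0,0.0002,0,-0.15],[0.006,0,0.0002,0,-0.15],[0.008,0,0.0002,0,-0.15],[0.01,0,0.0002,0,-0.15],[0.011,0,0.0002,0,-0.15],[0.012,0,0.0002,0,-0.15],[0.012,0,0.0002,0,-0.15]],
  ],
)

```text
t: 14.6
position: [0.5873, -0.1367, 0.0457]
tool_rot: [-0.004, 1.0, 0.0, -0.0]
contact_force: [-5.5, 0.5, 3.9]
width: 0.0381
finger_force: 73.2
```

```bash
python3 m.py
```

```text
near-edge x 0.5369 -> cx 0.5869, yc -0.1362 len 0.1485 yaw -0.03
tcp [ 0.5873 -0.1367  0.0457] tooly 90.46759497391025 [-5.1   0.7   3.71] [0.323 1.038 0.06 ] 14.65
```

Emit:
move_arm(
  commands=[
    [[0.001,0,0.0003,0,-0.15],[0.002,0,0.0003,0,-0.15],[0.0025,0,0.0003,0,-0.15],[0.003,0,0.0003,0,-0.15]],
  ],
)

```text
t: 15.03
position: [0.5904, -0.1369, 0.0457]
tool_rot: [-0.004, 1.0, 0.0, -0.0]
contact_force: [-6.1, -0.3, 2.3]
width: 0.0375
finger_force: 73.0
```

Emit:
move_arm(
  commands=[
    [[0.0005,0,0,0,-0.15],[0.001,0,0,0,-0.15],[0.001,0,0,0,-0.15]],
  ],
)

```text
t: 15.28
position: [0.5905, -0.137, 0.0457]
tool_rot: [-0.004, 1.0, -0.0, -0.001]
contact_force: [-6.8, 0.7, 5.0]
width: 0.0376
finger_force: 73.3
```

```bash
python3 m.py
```

```text
near-edge x 0.5402 -> cx 0.5902, yc -0.1364 len 0.1485 yaw -0.07
tcp [ 0.5905 -0.137   0.0457] tooly 90.454192554099 [-6.42  0.18  4.71] [0.44  1.463 0.08 ] 15.3333
```

Emit:
move_arm(
  commands=[
    [[0.0005,0,0.0004,0,-0.15],[0.001,0,0.0004,0,-0.15],[0.001,0,0.0004,0,-0.15]],
  ],
)

```text
t: 15.63
position: [0.5905, -0.137, 0.0458]
tool_rot: [-0.004, 1.0, -0.0, -0.002]
contact_force: [-8.4, 0.3, 4.9]
width: 0.0382
finger_force: 73.2
```

```bash
python3 m.py
```

```text
near-edge x 0.5402 -> cx 0.5902, yc -0.1364 len 0.1485 yaw -0.06
tcp [ 0.5905 -0.137   0.0457] tooly 90.46224475198036 [-8.16  0.33  5.53] [0.402 1.782 0.172] 15.6833
```

The left pin alone is taking the load: the moment is positive and the camera shows the nest about 0.2° short. I'll turn slightly counter-clockwise while pressing.

Emit:
move_arm(
  commands=[
    [[0.0005,0,0.0004,0.2,-0.15],[0.001,0,0.0004,0.4,-0.15],[0.001,0,0.0004,0.4,-0.15]],
  ],
)

```text
t: 15.98
position: [0.5907, -0.1371, 0.0458]
tool_rot: [-0.007, 1.0, 0.0, -0.003]
contact_force: [-10.5, 0.9, 5.0]
width: 0.038
finger_force: 73.3
```

```bash
python3 m.py
```

```text
near-edge x 0.5404 -> cx 0.5904, yc -0.1366 len 0.1485 yaw 0.13
tcp [ 0.5907 -0.1371  0.0458] tooly 90.78828969091194 [-9.15  0.55  3.76] [ 0.444  2.027 -0.101] 16.0333
```

Emit:
move_arm(
  commands=[
    [[0.001,0,0.0004,0,-0.15],[0.002,0,0.0008,0,-0.15],[0.003,0,0.0012,0,-0.15],[0.003,0,0.0012,0,-0.15]],
  ],
)

```text
t: 16.42
position: [0.5912, -0.1371, 0.0464]
tool_rot: [-0.007, 1.0, -0.0, -0.006]
contact_force: [-13.6, 0.4, 6.5]
width: 0.0377
finger_force: 73.4
```

```bash
python3 m.py
```

```text
near-edge x 0.5405 -> cx 0.5905, yc -0.1366 len 0.1488 yaw 0.14
tcp [ 0.5911 -0.1371  0.0463] tooly 90.77385359257104 [-14.64   0.8    6.71] [ 0.47   3.142 -0.112] 16.4667
```

Emit:
move_arm(
  commands=[
    [[0.001,0,0.0005,0,-0.15],[0.002,0,0.001,0,-0.15],[0.003,0,0.0015,0,-0.15],[0.004,0,0.002,0,-0.15],[0.004,0,0.002,0,-0.15]],
  ],
)

```text
t: 16.93
position: [0.5919, -0.1371, 0.0473]
tool_rot: [-0.007, 1.0, -0.0, -0.01]
contact_force: [-18.9, 0.7, 5.7]
width: 0.0382
finger_force: 73.4
```

```bash
python3 m.py
```

```text
near-edge x 0.5407 -> cx 0.5907, yc -0.1367 len 0.1491 yaw 0.11
tcp [ 0.5919 -0.1371  0.0473] tooly 90.76434680470888 [-17.91   1.06   7.08] [ 0.572  4.26  -0.114] 16.9833
```

Emit:
move_arm(
  commands=[
    [[0.001,0,0.0003,0,-0.15],[0.002,0,0.0006,0,-0.15],[0.0025,0,0.0008,0,-0.15],[0.0025,0,0.0008,0,-0.15],[0.0025,0,0.0008,0,-0.15],[0.0025,0,0.0008,0,-0.15],[0.0025,0,0.0008,0,-0.15],[0.0025,0,0.0008,0,-0.15],[0.0025,0,0.0008,0,-0.15],[0.0025,0,0.0008,0,-0.15]],
  ],
)

```text
t: 17.87
position: [0.5923, -0.1371, 0.0477]
tool_rot: [-0.007, 1.0, -0.0, -0.012]
contact_force: [-22.9, 1.3, 9.4]
width: 0.0379
finger_force: 73.7
```

```bash
python3 m.py
```

```text
near-edge x 0.5408 -> cx 0.5908, yc -0.1367 len 0.1494 yaw 0.12
tcp [ 0.5923 -0.1372  0.0477] tooly 90.74916574432754 [-22.22   0.78   9.38] [ 0.632  5.17  -0.136] 17.9167
```

Both pins carried roughly 8 to 11 N for over half a second. I'll ease off to a light pin load, then slide towards the stop.

Emit:
move_arm(
  commands=[
    [[-0.002,0,-0.0008,0,-0.15],[-0.004,0,-0.0016,0,-0.15],[-0.006,0,-0.0024,0,-0.15],[-0.007,0,-0.0028,0,-0.15],[-0.007,0,-0.0028,0,-0.15]],
  ],
)

```text
t: 18.38
position: [0.5911, -0.1372, 0.0464]
tool_rot: [-0.007, 1.0, -0.0, -0.005]
contact_force: [-13.0, 1.7, 4.4]
width: 0.038
finger_force: 73.3
```

Emit:
move_arm(
  commands=[
    [[0,-0.001,0,0,-0.15],[0,-0.002,0,0,-0.15],[0,-0.003,0,0,-0.15],[0,-0.004,0,0,-0.15],[0,-0.005,0,0,-0.15],[0,-0.005,0,0,-0.15]],
  ],
)

```text
t: 18.88
position: [0.5912, -0.1374, 0.0465]
tool_rot: [-0.008, 1.0, 0.003, -0.005]
contact_force: [-11.6, 9.0, 4.4]
width: 0.0375
finger_force: 73.2
```

```bash
python3 m.py
```

```text
near-edge x 0.5404 -> cx 0.5904, yc -0.1370 len 0.1487 yaw 0.31
tcp [ 0.5912 -0.1374  0.0465] tooly 90.97035657370387 [-13.26   8.29   5.03] [ 1.689  2.881 -0.071] 18.9333
```

Emit:
move_arm(
  commands=[
    [[-0.001,0,0,-0.1,-0.15],[-0.002,0,0.0002,-0.2,-0.15],[-0.003,0,0.0003,-0.2,-0.15],[-0.003,0,0.0003,-0.2,-0.15]],
  ],
)

```text
t: 19.32
position: [0.5912, -0.1409, 0.0464]
tool_rot: [-0.006, 1.0, 0.001, -0.002]
contact_force: [-4.5, 3.9, -4.5]
width: 0.038
finger_force: 72.1
```

```bash
python3 m.py
```

```text
near-edge x 0.5403 -> cx 0.5903, yc -0.1406 len 0.1487 yaw 0.20
tcp [ 0.5913 -0.141   0.0465] tooly 90.69738677415671 [-4.44  3.71 -4.47] [0.782 1.176 0.117] 19.3667
```

Emit:
move_arm(
  commands=[
    [[0.0005,-0.001,-0.0002,0,-0.15],[0.001,-0.002,-0.0003,0,-0.15],[0.001,-0.003,-0.0003,0,-0.15],[0.001,-0.004,-0.0003,0,-0.15],[0.001,-0.0045,-0.0003,0,-0.15],[0.001,-0.0045,-0.0003,0,-0.15]],
  ],
)

```text
t: 19.92
position: [0.5913, -0.1433, 0.0465]
tool_rot: [-0.007, 1.0, 0.002, -0.003]
contact_force: [-7.8, 5.8, -2.1]
width: 0.0382
finger_force: 72.5
```

```bash
python3 m.py
python3 - <<'E'
from h import *
import glob,os
f=max(glob.glob('pics/n_*.png'),key=os.path.getmtime)
cv2.imwrite('pics/last.png',cv2.imread(f))
E
```

```text
near-edge x 0.5404 -> cx 0.5904, yc -0.1429 len 0.1488 yaw 0.26
tcp [ 0.5913 -0.1433  0.0465] tooly 90.77368998909509 [-8.02  7.18 -1.68] [1.522 1.895 0.121] 19.9667
```

View pics/last.png

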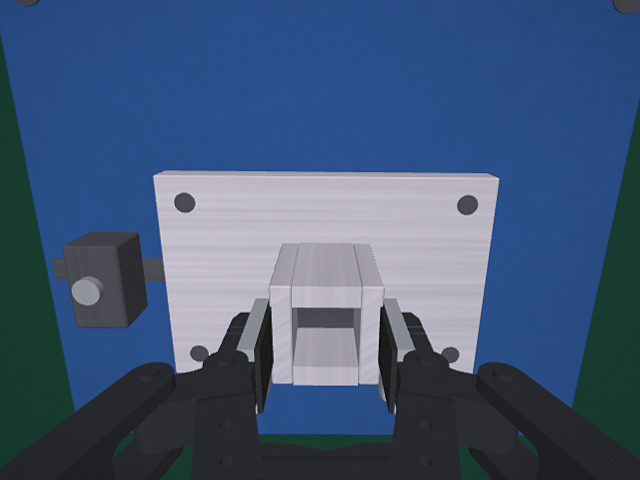

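The nest lies along the pins. The stop's foot edge is at about x=147 px and the nest's end at about x=170 px, so a gap remains. I'll compute it.

Run:
```python
from h import *
for i in range(1): s=arm.sense();c=arm.read_camera('wrist')
T=np.eye(4);T[:3,:3]=R.from_quat(s['tool_rot']).as_matrix();T[:3,3]=s['position'];E=T@c['tool_from_camera'];K=c['K']
g=cv2.cvtColor(c['img'],cv2.COLOR_RGB2HSV)
for y in(240,250,290,300):
    r=g[y,100:200]; bl=np.nonzero((r[:,1]>150))[0]+100
    print(y,bl[:1],bl[-1:],ray(K,E,(bl[0],y),.02)[:2],ray(K,E,(bl[-1],y),.034)[:2])
print(s['contact_force'])
```

```text
240 [140] [159] [ 0.57665058 -0.23333982] [ 0.57218716 -0.21833142]
250 [141] [160] [ 0.58179435 -0.23344856] [ 0.57695983 -0.21836867]
290 [146] [165] [ 0.60314898 -0.23339427] [ 0.59677392 -0.2180538 ]
300 [148] [166] [ 0.60868858 -0.23299786] [ 0.60191951 -0.21809035]
[-7.92831896  7.26689039 -1.92736715]
```

The gap is about 15 mm.

Emit:
move_arm(
  commands=[
    [[-0.0005,-0.0015,0,0,-0.15],[-0.0005,-0.003,0,0,-0.15],[-0.0005,-0.0045,0,0,-0.15],[-0.0005,-0.006,0,0,-0.15],[-0.0005,-0.0075,0,0,-0.15],[-0.0005,-0.009,0,0,-0.15],[-0.0005,-0.01,0,0,-0.15],[-0.0005,-0.011,0,0,-0.15],[-0.0005,-0.011,0,0,-0.15]],
  ],
)

```text
t: 20.82
position: [0.5913, -0.1554, 0.0464]
tool_rot: [-0.006, 1.0, 0.002, -0.002]
contact_force: [-6.4, 5.1, -3.6]
width: 0.0376
finger_force: 72.3
```

```bash
python3 m.py
```

```text
near-edge x 0.5404 -> cx 0.5904, yc -0.1550 len 0.1487 yaw 0.25
tcp [ 0.5913 -0.1554  0.0464] tooly 90.74471409909381 [-6.52  4.78 -2.04] [1.186 1.584 0.236] 20.8667
```

Emit:
move_arm(
  commands=[
    [[0,-0.001,0,0,-0.15],[0,-0.002,0,0,-0.15],[0,-0.003,0,0,-0.15],[0,-0.004,0,0,-0.15],[0,-0.004,0,0,-0.15]],
  ],
)

```text
t: 21.33
position: [0.5913, -0.1587, 0.0465]
tool_rot: [-0.007, 1.0, 0.002, -0.002]
contact_force: [-7.2, 5.6, -2.8]
width: 0.0379
finger_force: 72.3
```

```bash
python3 m.py
```

```text
near-edge x 0.5405 -> cx 0.5905, yc -0.1582 len 0.1487 yaw 0.25
tcp [ 0.5914 -0.1586  0.0465] tooly 90.7621859105221 [-6.15  5.46 -2.65] [1.463 1.541 0.116] 21.3833
```

Emit:
move_arm(
  commands=[
    [[0,-0.001,0,0,-0.15],[0,-0.002,0,0,-0.15],[0,-0.002,0,0,-0.15]],
  ],
)

```text
t: 21.68
position: [0.5914, -0.1587, 0.0466]
tool_rot: [-0.007, 1.0, 0.003, -0.002]
contact_force: [-7.4, 10.1, -1.9]
width: 0.0382
finger_force: 72.4
```

```bash
python3 m.py
```

```text
near-edge x 0.5405 -> cx 0.5905, yc -0.1582 len 0.1488 yaw 0.27
tcp [ 0.5914 -0.1587  0.0466] tooly 90.8063286279266 [-6.53  9.27 -2.67] [1.989 1.66  0.055] 21.7333
```

It has reached the stop: no further motion, and fy is rising. I'll press to about 15 N and hold.

Emit:
move_arm(
  commands=[
    [[0,-0.001,0,0,-0.15],[0,-0.002,0,0,-0.15],[0,-0.003,0,0,-0.15],[0,-0.003,0,0,-0.15],[0,-0.003,0,0,-0.15],[0,-0.003,0,0,-0.15],[0,-0.003,0,0,-0.15],[0,-0.003,0,0,-0.15],[0,-0.003,0,0,-0.15],[0,-0.003,0,0,-0.15]],
  ],
)

```text
t: 22.62
position: [0.5914, -0.1588, 0.0468]
tool_rot: [-0.008, 1.0, 0.005, -0.002]
contact_force: [-7.0, 13.6, -1.9]
width: 0.0379
finger_force: 72.6
```

```bash
python3 m.py
```

```text
near-edge x 0.5405 -> cx 0.5905, yc -0.1581 len 0.1487 yaw 0.23
tcp [ 0.5914 -0.1588  0.0468] tooly 90.86959195505196 [-7.12 13.28 -2.03] [ 2.923  1.837 -0.126] 22.6667
```

Emit:
move_arm(
  commands=[
    [[0,-0.001,0,0,-0.15],[0,-0.001,0,0,-0.15],[0,-0.001,0,0,-0.15],[0,-0.001,0,0,-0.15],[0,-0.001,0,0,-0.15],[0,-0.001,0,0,-0.15],[0,-0.001,0,0,-0.15]],
  ],
)

```text
t: 23.3
position: [0.5914, -0.1589, 0.0469]
tool_rot: [-0.008, 1.0, 0.005, -0.002]
contact_force: [-8.3, 14.4, -0.8]
width: 0.038
finger_force: 72.6
```

Emit:
move_arm(
  commands=[
    [[0,0.001,0,0,-0.15],[0,0.002,-0.0001,0,-0.15],[-0.0005,0.003,-0.0002,0,-0.15],[-0.001,0.004,-0.0003,0,-0.15],[-0.001,0.005,-0.0004,0,-0.15],[-0.001,0.005,-0.0004,0,-0.15]],
  ],
)

```text
t: 23.8
position: [0.5914, -0.1587, 0.0466]
tool_rot: [-0.007, 1.0, 0.002, -0.001]
contact_force: [-5.5, 8.4, -0.7]
width: 0.0377
finger_force: 72.5
```

```bash
python3 m.py
```

```text
near-edge x 0.5404 -> cx 0.5904, yc -0.1581 len 0.1487 yaw 0.26
tcp [ 0.5914 -0.1587  0.0466] tooly 90.78476989003943 [-5.7   7.4  -1.85] [1.746 1.347 0.121] 23.85
```

Emit:
move_arm(
  commands=[
    [[0,0.001,-0.0002,-0.1,-0.15],[0,0.0015,-0.0004,-0.2,-0.15],[0,0.002,-0.0006,-0.3,-0.15],[0,0.002,-0.0006,-0.3,-0.15]],
  ],
)

```text
t: 24.23
position: [0.5909, -0.1587, 0.046]
tool_rot: [-0.004, 1.0, 0.001, -0.002]
contact_force: [-7.1, 5.3, -0.6]
width: 0.038
finger_force: 72.6
```

```bash
python3 m.py
```

```text
near-edge x 0.5404 -> cx 0.5904, yc -0.1581 len 0.1485 yaw 0.08
tcp [ 0.5909 -0.1587  0.046 ] tooly 90.48898690160118 [-6.75  3.55 -0.16] [1.107 1.451 0.376] 24.2833
```

Emit:
move_arm(
  commands=[
    [[0,0,0,0.1,-0.15],[0.001,0,-0.0001,0.15,-0.15],[0.002,0,-0.0002,0.15,-0.15],[0.002,0,-0.0002,0.15,-0.15]],
  ],
)

```text
t: 24.67
position: [0.591, -0.1586, 0.0461]
tool_rot: [-0.005, 1.0, 0.001, -0.004]
contact_force: [-12.4, 5.0, 5.8]
width: 0.038
finger_force: 73.4
```

```bash
python3 m.py
```

```text
near-edge x 0.5405 -> cx 0.5905, yc -0.1581 len 0.1486 yaw 0.10
tcp [ 0.591  -0.1587  0.0461] tooly 90.58031018799196 [-13.17   4.6    5.92] [1.219 2.712 0.225] 24.7167
```

Both pins are sharing evenly. I'll ease the load and let go gradually.

Emit:
move_arm(
  commands=[
    [[-0.001,0,-0.0002,0,-0.15],[-0.002,0.0005,-0.0004,0,-0.15],[-0.0025,0.001,-0.0005,0,-0.15],[-0.0025,0.001,-0.0005,0,-0.15]],
  ],
  squeeze=40,
)

```text
t: 25.1
position: [0.5907, -0.1587, 0.0458]
tool_rot: [-0.005, 1.0, 0.0, -0.001]
contact_force: [-8.0, 3.5, 1.1]
width: 0.0378
finger_force: 72.9
```

```bash
python3 m.py
```

```text
near-edge x 0.5403 -> cx 0.5903, yc -0.1581 len 0.1484 yaw 0.10
tcp [ 0.5907 -0.1586  0.0458] tooly 90.56281503248863 [-7.67  3.32  2.25] [0.85  1.596 0.296] 25.15
```

Emit:
move_arm(
  commands=[
    [[0,0,0,0,-0.12],[0,0,0,0,-0.09],[0,0,0,0,-0.06],[0,0,0,0,-0.03],[0,0,0,0,0.0],[0,0,0,0,0.05],[0,0,0,0,0.12],[0,0,0,0,0.2],[0,0,0,0,0.3],[0,0,0,0,0.3]],
  ],
  squeeze=20,
)

```text
t: 26.03
position: [0.5923, -0.16, 0.0462]
tool_rot: [-0.004, 1.0, -0.0, 0.0]
contact_force: [0.3, 0.1, -0.4]
width: 0.0552
finger_force: 0.0
```

```bash
python3 m.py
```

```text
near-edge x 0.5402 -> cx 0.5902, yc -0.1582 len 0.1481 yaw 0.21
tcp [ 0.5922 -0.1599  0.0461] tooly 90.48736407447066 [0.48 0.35 0.51] [-0.106 -0.014 -0.03 ] 26.0833
```

Emit:
move_arm(
  commands=[
    [[0,0.001,0,0,0.5],[0,0.0015,0,0,0.6],[0,0.0015,0,0,0.6],[0,0.0015,0,0,0.6],[0,0.0015,0.005,0,0.6],[0,0.0015,0.015,0,0.6],[0,0.0015,0.03,0,0.6],[0,0.0015,0.06,0,0.6],[0,0.0015,0.1,0,0.6],[0,0.0015,0.14,0,0.6],[0,0.0015,0.18,0,0.6],[0,0.0015,0.2,0,0.6],[0,0.0015,0.2,0,0.6],[0,0.0015,0.2,0,0.6],[0,0.0015,0.2,0,0.6]],
  ],
)

```text
t: 27.38
position: [0.5914, -0.1583, 0.246]
tool_rot: [-0.004, 1.0, -0.0, -0.0]
contact_force: [-0.3, 1.6, -0.1]
width: 0.068
finger_force: 0.0
```

Run:
```python
from h import *
for i in range(2): s=arm.sense();c=arm.read_camera('wrist')
T=np.eye(4);T[:3,:3]=R.from_quat(s['tool_rot']).as_matrix();T[:3,3]=s['position'];E=T@c['tool_from_camera'];K=c['K']
im=c['img'];h=cv2.cvtColor(im,cv2.COLOR_RGB2HSV);cv2.imwrite('pics/fin.png',im[:,:,::-1])
bl=((h[...,0]>98)&(h[...,0]<125)&(h[...,1]>120)).astype(np.uint8)
bl=cv2.morphologyEx(bl,cv2.MORPH_OPEN,np.ones((5,5)))
wh=((h[...,1]<60)&(h[...,2]>130)).astype(np.uint8)
wh=cv2.morphologyEx(wh,cv2.MORPH_OPEN,np.ones((5,5)))
n,l,st,ce=cv2.connectedComponentsWithStats(wh);i=1+np.argmax(st[1:,4]);wh=l==i;print(st[i])
def top(m,z,x0,x1):
    P=np.array([ray(K,E,(x,np.nonzero(m[:,x])[0][0]),z)[:2] for x in range(x0,x1)]);f=np.polyfit(P[:,1],P[:,0],1);r=abs(P[:,0]-np.polyval(f,P[:,1]))
    f=np.polyfit(P[r<.001,1],P[r<.001,0],1);return f
f=top(wh,.034,st[i,0]+12,st[i,0]+st[i,2]-12);yc=-.158
print('nest yaw',np.degrees(-f[0]),'cx',np.polyval(f,yc)+.05)
xs=np.nonzero(bl.any(0))[0];f=top(bl,.02,xs[0]+30,xs[-1]-30);print('plate yaw',np.degrees(-f[0]),'cx',np.polyval(f,-.143)+.12)
y=st[i,1]+40
for yy in(y,y+15):
    row=np.nonzero(wh[yy])[0];print('ends',ray(K,E,(row[0],yy),.034)[1],ray(K,E,(row[-1],yy),.034)[1])
print(s['position'],s['contact_force'],s['t'])
```

```text
[  242   142   167   121 16881]
nest yaw 0.20194923599077427 cx 0.5913634949828203
plate yaw 0.08747448674475444 cx 0.5732641633179224
ends -0.23237559481055947 -0.0841293135161819
ends -0.23213414293601986 -0.08413114113981883
[ 0.59104053 -0.1583303   0.24513104] [-0.33941175 -0.22525678 -0.45982468] 27.4333
```

```bash
python3 -c "
from station import arm
print(arm.hand_in())"
```

```text
the job is handed in; nothing more can be done
None
```

I handed the job in at about 27 s: the nest was released on the plate against both pins and the stop. My estimates are about 8–11 N on each pin and 8–11 N on the stop, each held over half a second. The last camera check put the nest within about 1 mm and 0.1° of home. The first grasp missed and was redone, and I took no final picture of the other things on the bench.

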